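# Tighten the fixture bolt with the click wrench

## Robot

A 6-joint arm with a two-finger parallel gripper is mounted at the origin on the work surface. World frame = base frame: x ahead of the robot, y to its left, z up, the work surface at z = 0. Lengths are in m, angles in rad, forces in N, time in s.
With the tool pointing down it reaches from about 0.3 to 0.775 m from the base axis. Payload 14.6 kg.
Tool frame: the origin (TCP) lies at the very end of the fingers, on their centre line; the grasp point (between the pads) lies 19 mm behind it; z points along the fingers, y is the line along which they close (so a half turn about z gives the same grasp; the last joint's range is limited). The gripper opens to 94 mm and grips with 3 to 60 N. Pads are 16 mm wide; open, the fingers measure 119 mm over their backs; the gripper's body (75 mm by 177 mm) begins 78 mm behind the grasp point.
Start: joints at [-1.406, 0.3, 1.521, -0, 1.321, -0.067], TCP at [0.126, -0.535, 0.205] pointing down, gripper open.
Joint ranges: [-3.03, 3.03], [-0.79, 2.21], [0.23, 2.52], [-1.04, 4.18], [0, 3.07], [-2.55, 2.55]. Speed limits (rad/s): [2.22, 2.22, 2.57, 3.14, 3.14, 3.14].

## Interface

Orientations are given as [roll, pitch, yaw] about the fixed x, y, z axes, in that order (R = Rz(yaw) Ry(pitch) Rx(roll)).
In Python, from station import ctrl gives the robot as it stands.
- The arm moves only by the shell command python3 -m pendant 'ROWS' [OPENING] [FORCE]. ROWS is JSON, a list of rows, each a list of 2 entries, a list of its own where there are three numbers: the shift along the world's x, y, z in cm, then the turn about the world's z in rad. A call has 1 to 20 rows; each row shifts and turns the commanded pose from where the row before left it; what a row does not reach is not made up. A row lasts 1/12 s, in which the tool goes at most 41.7 mm and 7.16 degrees, less where a joint would pass 70% of its speed; a pose out of reach is approached as far as the arm can. A call is refused whole if a number of a shift passes 4.17 or a number of a turn 0.125, either way. A call with a gripper value outside its range is refused whole. OPENING is the opening, from 0 (shut) to 1 (fully open), set as the call begins (- or left out, the last holds). The fingers move at their own pace and stop on an object; FORCE is the grip in N (left out, the last holds). Time passes only in rows, so rows that do not move let the fingers close. It gives the time, the measured TCP pose, the force, the opening and the grip force at its end, in the units of the state.
- ctrl.get_obs(): the state, without advancing time (a new reading comes with each control period).
- ctrl.camera(name): name is "side" or "top" or "wrist"; returns a dict with "color" (400x640x3 uint8, red, green, blue), "intrinsics" (3x3 intrinsics, pixels), "camera_from_world" (4x4, takes a point from world to camera coordinates). Camera axes: x right, y down, z forward; pixel columns grow to the right and rows downward; lengths in m; the calibration is good to about 2 mm. The wrist camera is an equidistant fisheye: a pixel r from the principal point sees the ray r / f radians off the axis. A picture is of the moment at which its call begins. There is no depth.
- ctrl.hand_in(): hands the job in; it is judged then, once.
The state is a dict: "time_s": time; "qpos": joint angles; "joint_vel": joint speeds; "tau": joint torques, N m; "ee_pos": TCP position; "eef_rot": TCP orientation; "force": force on the tool from outside, world axes, zero at the start; "moment": the same for the moment, N m; "grip_width": finger opening in m; "grip_force": force on a finger pad.
Only numpy, scipy, OpenCV 4.12 (cv2) and the standard library are available. Lean on these libraries where they do the work, as an engineer would, in place of code of your own. Each camera call takes 0.05 s, during which the arm holds its last target. There are 200 camera calls.

## Task

Tighten the square-headed bolt of the clamping fixture with the click wrench from the tray: carry the wrench over, set its socket fully down on the bolt head and let go of it, then take it again by its black grip and turn it clockwise (seen from above) until the bolt is tight and the wrench clicks, and stop at once - do not force the handle on past the click. Then lift the wrench off, lay it flat back in its tray and let go, with the bolt still tight; do not push the other things about, and mind the tall ones when you choose which way the handle points.

Things in the scene. Friction and masses are not known exactly. Their poses are not given: they have to be found in the camera images.
- bolt_head (a point): Centre of the top face of the bolt's square head: vertical steel bolt on the clamping fixture, head 28 x 28 mm and 26 mm high, its top 9 mm tapering by 4 mm a side, standing on a round flange 76 mm across. The head's top is 98 mm and the flange's top 72 mm above the work surface. The x and y axes are square to the head's flats and turn with it; the socket fits in any of the four quarter turns. At the tight position the flats lie at 45 degrees to the fixture's axes.
- bolt (a joint): Turn of the bolt in rad, growing clockwise seen from above: 0 is tight (a hard stop), negative is loose, -0.95 to -0.4 at the start. It turns against a steady friction of 0.2 N m and stays where it is left.
- upright (a point): Centre of the top of the fixture's fixed upright, a 40 x 40 mm slotted aluminium extrusion 180 mm tall; its axes are the fixture's axes, and the bolt stands 90 mm from it towards their -x (roughly towards the robot) and 46 mm towards their -y. The fixture's 14 mm thick base plate reaches 45 mm from the bolt axis towards -x, 125 mm towards +x and 75 mm to either side; a 56 mm square block carries the bolt's flange.
- wrench_head (a point): Centre of the wrench's socket, half-way up its 30 mm height. Steel and black click wrench, 201 mm long, about 0.57 kg, with its balance point about 17 mm from this point towards the handle. Head 50 x 50 x 30 mm with a square hole of 33 mm right through; its flats are square to the wrench. The wrench's x axis points along the handle. Lying flat or seated on the bolt's flange, this point is 15 mm above what it lies on.
- wrench_neck (a point): Point on the wrench's steel neck, 52 mm from the socket centre along the handle, at mid-height (15 mm above the underside). The neck is 16 mm wide, 20 mm high, and runs from 25 to 72 mm from the socket centre: the place to take the wrench to carry it.
- wrench_grip (a point): Centre of the black grip of the handle, 136 mm from the socket centre, at mid-height (15 mm above the underside). The grip is 24 x 24 mm in section and 68 mm long, and a 30 mm high steel end piece follows it. The handle is hinged to the neck about the vertical, 66 mm from the socket centre; this frame's x axis points along the handle.
- click (a joint): Break-over of the handle against the neck, rad, clockwise: 0 straight. At a push of about 8.6 N on the grip (0.6 N m; needs a tight bolt) it breaks over and the force falls (to about 5 N at 0.18): the click. Clicked from 0.06, forced beyond 0.28; springs back. Fingers loosely caging the grip feel it cleanly; a tight grip hinders it and adds force.
- tray_floor (a point): Centre of the wrench tray's inner floor, 5 mm above the work surface: fixed grey tray with a grey felt-look liner, 250 x 140 mm outside (long along its x axis), rim 10 mm high, 4 mm walls.
- canister_mid (a point): Centre of a white plastic bottle with black cap, 68 mm across, 150 mm tall, standing near the bolt at one of two places (it and the carton change places); too tall for the handle or the gripper to pass.
- carton_mid (a point): Centre of a cardboard box 75 x 60 x 40 mm, near the bolt at the other of the two places; the handle passes over it.
- tape_mid (a point): Centre of a cardboard ring lying flat, 90 mm across and 25 mm high.
- mug_mid (a point): Centre of a white mug 76 mm across and 90 mm tall.
- driver_mid (a point): Point on the handle of a screwdriver lying on the table, 200 mm long.
- offcut_mid (a point): Centre of a piece of aluminium extrusion 40 x 40 x 140 mm lying on the table (long along its y axis).
Not all that is in view belongs to the job. What is shaped like the part that bears wrench_head but brown or pink is not meant.

How it is judged:
By the outcome, as a careful person would: the job done as asked, in the order asked, and still so for the second after the job is handed in, with the robot touching nothing.
It also fails if it takes over 72 s, if anything falls off the work surface, if the arm or the gripper's body presses on something with over 40 N, if the wrist force passes 120 N, or if a joint passes its speed limit or range.

## Working session

There is one attempt and no reset: what is moved stays moved. The work goes in short steps, Python scripts to look and compute and a shell command to move; the robot and the scene stay as the last step left them, time stands still between calls to the robot, and variables do not carry over. Pictures are saved under pics/ and viewed, at most 10 in all, crops included, and the job is handed in when it is done.

```bash
ls; mkdir -p pics; python3 - <<'E'
from station import ctrl
import cv2,numpy as np,pickle
d={}
for n in ("side","top","wrist"):
    c=ctrl.camera(n); d[n]=c
    cv2.imwrite(f"pics/{n}0.png",c["color"][:,:,::-1])
    print(n,c["intrinsics"].tolist(),np.round(np.linalg.inv(c["camera_from_world"]),3).tolist())
pickle.dump(d,open("d0.pkl","wb"))
print(ctrl.get_obs())
E
```

```text
pics
side [[373.67095089638053, 0.0, 315.93567886140653], [0.0, 373.67095089638053, 198.47394874641358], [0.0, 0.0, 1.0]] [[-0.912, -0.211, 0.351, 0.051], [-0.409, 0.454, -0.792, 0.817], [0.008, -0.866, -0.5, 0.729], [0.0, 0.0, 0.0, 1.0]]
top [[447.7546611845358, 0.0, 323.7781165685626], [0.0, 447.7546611845358, 203.5310418203146], [0.0, 0.0, 1.0]] [[-0.004, -0.995, 0.097, 0.373], [-1.0, 0.003, -0.009, -0.072], [0.009, -0.097, -0.995, 1.263], [0.0, 0.0, 0.0, 1.0]]
wrist [[309.70691628693146, 0.0, 321.66985121188577], [0.0, 309.70691628693146, 196.65722178707844], [0.0, 0.0, 1.0]] [[0.229, -0.938, -0.261, 0.202], [-0.973, -0.221, -0.062, -0.516], [0.0, 0.268, -0.963, 0.384], [0.0, 0.0, 0.0, 1.0]]
{'time_s': 0.15, 'qpos': array([-1.40562548e+00,  3.00327804e-01,  1.52141892e+00,  8.93030239e-06,
        1.32069661e+00, -6.66389703e-02]), 'joint_vel': array([ 1.84744964e-05, -8.13381934e-04, -2.26874507e-03, -1.77912327e-04,
        4.23181325e-04,  1.12356573e-03]), 'tau': array([-2.12383279e-04, -5.31961763e+01, -3.52821529e+01,  7.07698544e-02,
        2.36335321e-02, -6.60624869e-05]), 'ee_pos': array([ 0.12630362, -0.53510437,  0.20503354]), 'eef_rot': array([-3.14074444e+00, -6.52774633e-05,  2.31807576e-01]), 'force': array([-0.494954  ,  0.52874184,  0.01007913]), 'moment': array([ 0.04157846, -0.03137129,  0.00830538]), 'grip_force': 0.0, 'grip_width': 0.09393696551308992}
```

View pics/top0.png

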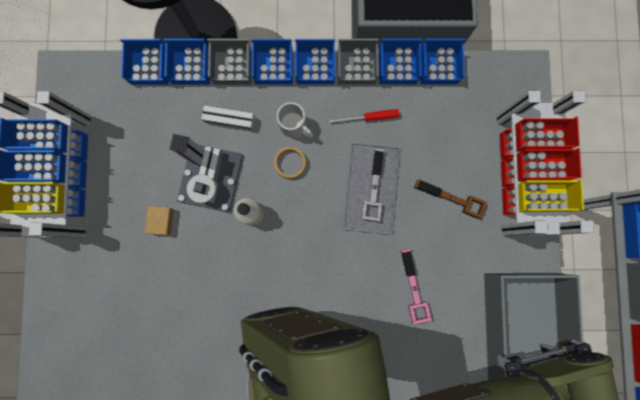

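View pics/side0.png

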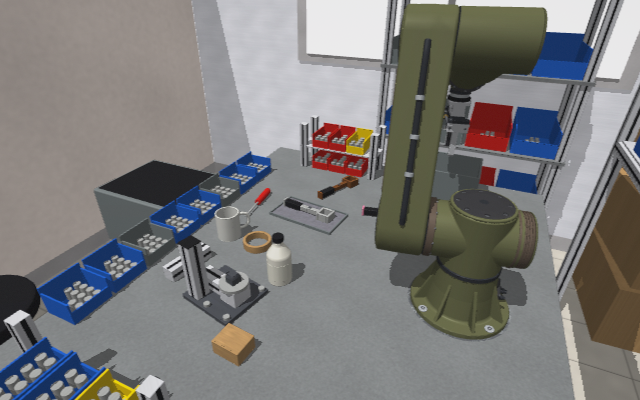

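```bash
python3 - <<'E'
import cv2,pickle,numpy as np
d=pickle.load(open("d0.pkl","rb"));im=d["top"]["color"][:,:,::-1]
a=cv2.resize(im[130:240,140:270],None,fx=5,fy=5,interpolation=cv2.INTER_CUBIC)
b=cv2.resize(im[130:240,340:369+32],None,fx=2.4,fy=5,interpolation=cv2.INTER_CUBIC)
b=cv2.resize(im[130:240,342:400],None,fx=2.5,fy=2.5,interpolation=cv2.INTER_CUBIC)
b=cv2.copyMakeBorder(b,0,550-b.shape[0],0,0,cv2.BORDER_CONSTANT)
cv2.imwrite("pics/c1.png",np.hstack([a,b]))
E
```

```text
(no output)
```

View pics/c1.png

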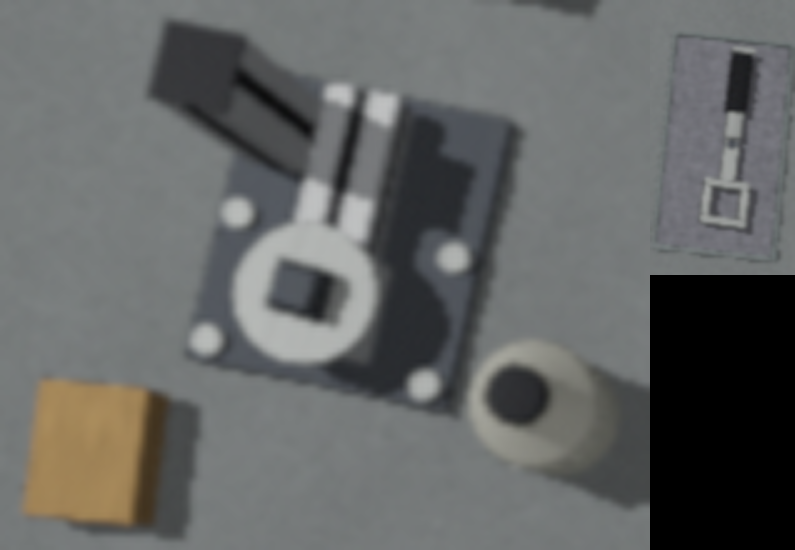

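```bash
cat > h.py <<'E'
import numpy as np,cv2,pickle
def ray(c,px,fish=False):
    K=c["intrinsics"];T=np.linalg.inv(c["camera_from_world"])
    u=np.array([(px[0]-K[0,2])/K[0,0],(px[1]-K[1,2])/K[1,1]])
    if fish:
        r=np.hypot(*u);v=np.r_[np.sin(r)*u/max(r,1e-9),np.cos(r)]
    else: v=np.r_[u,1]
    return T[:3,3],T[:3,:3]@v
def onz(c,px,z,fish=False):
    o,v=ray(c,px,fish);return (o+v*(z-o[2])/v[2])[:2]
def unfish(c,cx,cy,z,half,n=600):
    """orthographic view of plane z, up=+x, left=+y, half width m"""
    g=np.linspace(half,-half,n);Y,X=np.meshgrid(g,g)
    P=np.stack([X+cx,Y+cy,np.full_like(X,z),np.ones_like(X)],-1)@c["camera_from_world"].T
    x,y,zc=P[...,0],P[...,1],P[...,2];rr=np.hypot(x,y);th=np.arctan2(rr,zc)
    K=c["intrinsics"];s=th/np.maximum(rr,1e-9)
    return cv2.remap(c["color"][:,:,::-1],(K[0,0]*x*s+K[0,2]).astype(np.float32),(K[1,1]*y*s+K[1,2]).astype(np.float32),cv2.INTER_CUBIC)
E
python3 - <<'E'
from h import *
d=pickle.load(open("d0.pkl","rb"));c=d["top"]
A=lambda x,y:(140+x/5,130+y/5)
B=lambda x,y:(342+(x-650)/2.5,130+y/2.5)
for n,p,z in [("bolt",A(293,288),.098),("flange",A(305,292),.072),("pl_a",A(190,352),.014),("pl_b",A(455,412),.014),("pl_c",A(515,120),.014),("upr",A(197,62),.18),
 ("h1",A(282,258),.098),("h2",A(328,268),.098),("carton",A(90,450),.04),("cap",A(518,395),.15),
 ("whead",B(725,202),.035),("wgrip",B(741,83),.032),("t1",B(677,36),.015),("t2",B(792,46),.015),("t3",B(778,260),.015),("t4",B(653,250),.015)]:
    print(n,np.round(onz(c,p,z),4))
E
```

```text
bolt [0.5291 0.2448]
flange [0.5304 0.2454]
pl_a [0.5044 0.3243]
pl_b [0.4703 0.1758]
pl_c [0.6358 0.1446]
upr [0.6302 0.2722]
h1 [0.5449 0.251 ]
h2 [0.5396 0.2268]
carton [0.4481 0.3689]
cap [0.4681 0.1176]
whead [ 0.4719 -0.216 ]
wgrip [ 0.6053 -0.2361]
t1 [ 0.6628 -0.1665]
t2 [ 0.651 -0.297]
t3 [ 0.4085 -0.2766]
t4 [ 0.4201 -0.1373]
```

```bash
python3 -m pendant '[[[2.2,1.73,-0.2],-0.021],[[2.2,1.73,-0.2],-0.021],[[2.2,1.73,-0.2],-0.021],[[2.2,1.73,-0.2],-0.021],[[2.2,1.73,-0.2],-0.021],[[2.2,1.73,-0.2],-0.021],[[2.2,1.73,-0.2],-0.021],[[2.2,1.73,-0.2],-0.021],[[2.2,1.73,-0.2],-0.021],[[2.2,1.73,-0.2],-0.021],[[2.2,1.73,-0.2],-0.021],[[2.2,1.73,-0.2],-0.021],[[2.2,1.73,-0.2],-0.021],[[2.2,1.73,-0.2],-0.021],[[2.2,1.73,-0.2],-0.021],[[2.2,1.73,-0.2],-0.021],[[2.2,1.73,-0.2],-0.021],[[2.2,1.73,-0.2],-0.021],[[0,0,0],0],[[0,0,0],0]]' 0.5 40
python3 - <<'E'
from h import *
from station import ctrl
c=ctrl.camera("wrist");pickle.dump(c,open("w1.pkl","wb"))
cv2.imwrite("pics/w1.png",unfish(c,.535,-.22,.032,.15))
E
```

```text
time_s: 1.82
ee_pos: [0.5227, -0.223, 0.1688]
eef_rot: [-3.141, 0.001, -0.144]
force: [0.0, -0.1, 0.5]
grip_width: 0.047
grip_force: 0.0
```

View pics/w1.png

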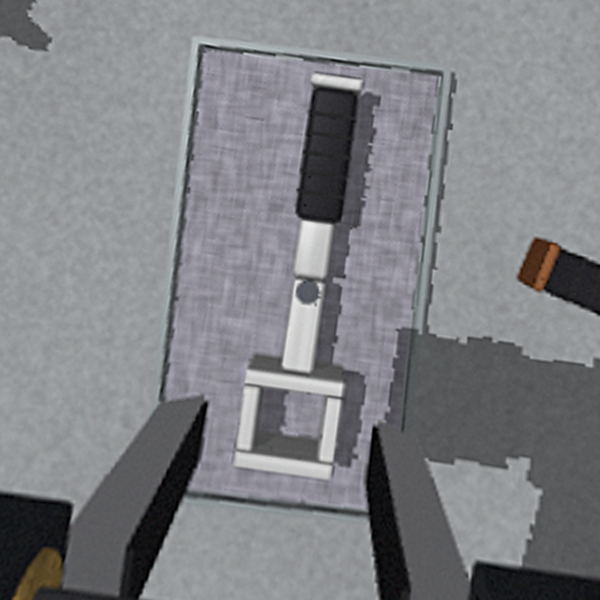

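```bash
python3 -m pendant '[[[0,0.13,-3],0],[[0,0,-3],0],[[0,0,-3],0],[[0,0,-3],0],[[0,0,-2],0],[[0,0,-1],0],[[0,0,-0.6],0],[[0,0,-0.5],0],[[0,0,0],0],[[0,0,0],0]]' 0.5 50
python3 -m pendant '[[[0,0,0],0],[[0,0,0],0],[[0,0,0],0],[[0,0,0],0],[[0,0,0],0],[[0,0,0],0],[[0,0,0],0],[[0,0,0],0]]' 0 50
```

```text
time_s: 2.7
ee_pos: [0.5227, -0.223, 0.0094]
eef_rot: [3.141, -0.001, -0.146]
force: [-0.3, 0.3, 0.6]
grip_width: 0.0468
grip_force: 0.0
time_s: 3.37
ee_pos: [0.5224, -0.2227, 0.0086]
eef_rot: [3.141, -0.0, -0.146]
force: [0.2, -0.1, 2.3]
grip_width: 0.0156
grip_force: 50.0
```

```bash
python3 -m pendant '[[[0,0,1],0],[[0,0,2],0],[[0,0,3],0],[[0,0,3],0],[[0,0,3],0],[[0,0,3],0],[[0,0,3],0],[[0,0,2],0],[[0,1,0],0.06],[[0,1.5,0],0.122],[[0,1.5,0],0.122],[[0,1.5,0],0.122],[[0,1.5,0],0.122],[[0,1.5,0],0.122],[[0,1.5,0],0.122],[[0,1.5,0],0.122],[[0,1.5,0],0.122],[[0,1.5,0],0.122],[[0,1.5,0],0.122],[[0,1.5,0],0.122]]'
python3 -m pendant '[[[-0.4,1.4,0],0.122],[[-0.4,1.4,0],0.122],[[-0.4,1.4,0],0.122],[[-0.4,1.4,0],0.122],[[-0.4,1.4,0],0.122],[[-0.4,1.4,0],0.122],[[-0.4,1.4,0],0.122],[[-0.4,1.4,0],0.122],[[-0.4,1.4,0],0.122],[[-0.4,1.4,0],0.122],[[0,1,0],0.122],[[0,1,0],0.122],[[0,1,0],0.122],[[0,0,0],0],[[0,0,0],0]]'
python3 - <<'E'
from h import *
from station import ctrl
c=ctrl.camera("wrist");pickle.dump(c,open("w2.pkl","wb"))
cv2.imwrite("pics/w2.png",np.hstack([cv2.resize(c["color"][:,:,::-1],(400,250)),cv2.resize(unfish(c,.53,.245,.098,.08),(400,250))])[:, :400])
cv2.imwrite("pics/w2.png",np.vstack([c["color"][:200,:,::-1][:0],c["color"][:,:,::-1]]))
E
```

```text
time_s: 5.03
ee_pos: [0.5217, -0.0467, 0.2084]
eef_rot: [-3.14, -0.0, 1.262]
force: [0.8, -1.0, -6.7]
grip_width: 0.0157
grip_force: 50.0
time_s: 6.28
ee_pos: [0.4818, 0.1225, 0.2083]
eef_rot: [-3.141, -0.001, 2.84]
force: [-0.3, -0.9, -5.1]
grip_width: 0.0155
grip_force: 50.0
```

View pics/w2.png

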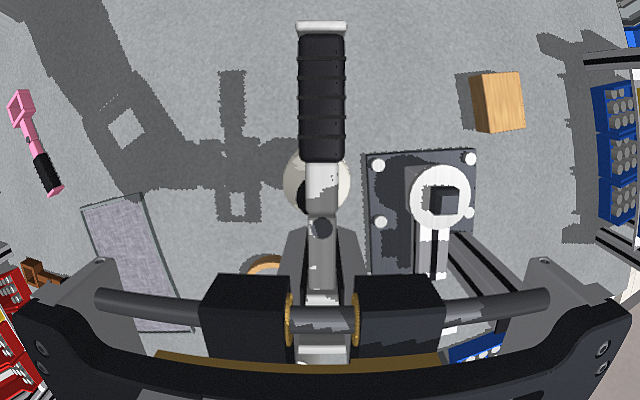

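```bash
python3 - <<'E'
from h import *
c=pickle.load(open("w2.pkl","rb"))
cv2.imwrite("pics/w3.png",unfish(c,.53,.245,.098,.05,500))
E
```

```text
(no output)
```

View pics/w3.png

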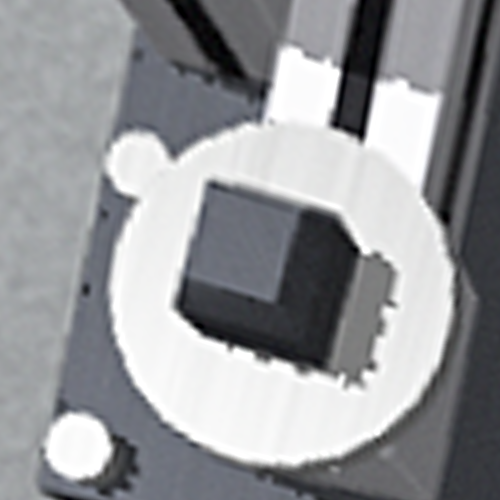

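```bash
python3 -m pendant '[[[0.02,1.5,0],0.01],[[0.02,1.5,0],0.01],[[0.02,1.5,0],0.01],[[0.02,1.5,0],0.01],[[0.02,1.5,0],0.01],[[0.02,1.5,0],0.01],[[0.02,1.5,0],0.01],[[0.02,1.5,0],0],[[0.02,1.5,0],0],[[0.02,0,0],0],[[0,0,-2],0],[[0,0,-3],0],[[0,0,-2.5],0],[[0,0,-1.5],0],[[0,0,-0.5],0],[[0,0,0],0],[[0,0,0],0]]'
python3 - <<'E'
from h import *
from station import ctrl
c=ctrl.camera("wrist");s=ctrl.camera("side")
cv2.imwrite("pics/w4.png",np.hstack([cv2.resize(c["color"][150:400,170:470,::-1],(400,333)),cv2.resize(s["color"][230:330,170:290,::-1],(400,333),interpolation=cv2.INTER_CUBIC)]))
E
```

```text
time_s: 7.75
ee_pos: [0.4849, 0.2572, 0.1144]
eef_rot: [3.141, 0.001, 2.91]
force: [-0.5, 0.5, -5.4]
grip_width: 0.0156
grip_force: 50.0
```

View pics/w4.png

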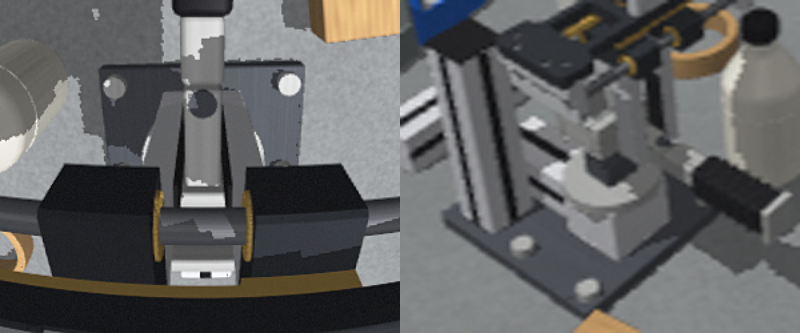

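```bash
python3 -m pendant '[[[-0.09,0.04,-0.6],0],[[0,0,-0.6],0],[[0,0,-0.5],0],[[0,0,-0.4],0],[[0,0,-0.4],0],[[0,0,0],0]]'
python3 -m pendant '[[[0,0,-0.4],0],[[0,0,-0.3],0],[[0,0,-0.3],0],[[0,0,0],0]]'
```

```text
time_s: 8.35
ee_pos: [0.4831, 0.2577, 0.0874]
eef_rot: [-3.141, -0.001, 2.912]
force: [-0.5, 0.0, -5.9]
grip_width: 0.0159
grip_force: 50.0
time_s: 8.68
ee_pos: [0.4832, 0.2577, 0.0778]
eef_rot: [-3.141, -0.001, 2.912]
force: [-0.7, -0.3, -6.5]
grip_width: 0.0156
grip_force: 50.0
```

```bash
python3 -m pendant '[[[0,0,-0.1],0],[[0,0,-0.1],0],[[0,0,-0.05],0],[[0,0,0],0]]'
```

```text
time_s: 9.02
ee_pos: [0.4836, 0.2579, 0.0766]
eef_rot: [3.141, 0.001, 2.912]
force: [-3.5, -1.5, 2.4]
grip_width: 0.0159
grip_force: 50.0
```

```bash
python3 -m pendant '[[[0,0,0],0],[[0,0,0],0],[[0,0,0],0],[[0,0,0],0],[[0,0,1],0],[[0,0,2],0],[[0,0,2],0],[[-1.7,0.4,0],0],[[-1.7,0.4,0],0],[[-1.7,0.4,0],0],[[-1.7,0.4,0],0],[[-1.7,0.4,0],0],[[0,0,0],0],[[0,0,0],0]]' 0.5
python3 - <<'E'
from h import *
from station import ctrl
c=ctrl.camera("wrist");s=ctrl.camera("side");pickle.dump(c,open("w5.pkl","wb"))
cv2.imwrite("pics/w5.png",np.hstack([unfish(c,.45,.26,.1,.12,400),cv2.resize(s["color"][230:330,170:290,::-1],(400,400),interpolation=cv2.INTER_CUBIC)]))
E
```

```text
time_s: 10.18
ee_pos: [0.3985, 0.2781, 0.1268]
eef_rot: [3.141, 0.001, 2.913]
force: [0.1, 0.1, -1.0]
grip_width: 0.0469
grip_force: 0.0
```

View pics/w5.png

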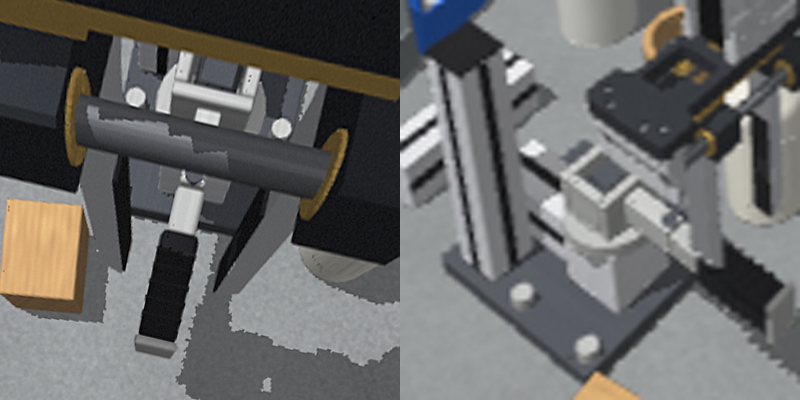

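```bash
python3 -m pendant '[[[0,0.1,-1.5],0],[[0,0,-1.5],0],[[0,0,-1.5],0],[[0,0,-1],0],[[0,0,-0.4],0],[[0,0,0],0]]' 0.5
python3 -m pendant '[[[0,0,0],0],[[0,0,0],0],[[0,0,0],0],[[0,0,0],0]]' 0.3 5
python3 - <<'E'
import numpy as np
C=np.array([.5313,.2465]);a0=2.911
p=C+.136*np.r_[np.cos(a0),np.sin(a0)]
for k in range(1,12):
    a=a0-k*.08; q=C+.136*np.r_[np.cos(a),np.sin(a)];print(round(a,3),np.round(q,4),np.round((q-p)*100,2));p=q
E
```

```text
time_s: 10.78
ee_pos: [0.3985, 0.2785, 0.0663]
eef_rot: [-3.141, -0.001, 2.911]
force: [-1.2, 0.2, 0.2]
grip_width: 0.0469
grip_force: 0.0
time_s: 11.12
ee_pos: [0.3987, 0.279, 0.0675]
eef_rot: [3.141, 0.001, 2.912]
force: [-0.6, -0.1, -0.8]
grip_width: 0.0286
grip_force: 0.0
2.831 [0.4018 0.2881] [0.29 1.05]
2.751 [0.4055 0.2983] [0.37 1.02]
2.671 [0.4101 0.3082] [0.45 0.99]
2.591 [0.4154 0.3177] [0.53 0.95]
2.511 [0.4215 0.3267] [0.61 0.9 ]
2.431 [0.4282 0.3352] [0.68 0.85]
2.351 [0.4356 0.3432] [0.74 0.8 ]
2.271 [0.4437 0.3505] [0.8  0.73]
2.191 [0.4523 0.3572] [0.86 0.67]
2.111 [0.4614 0.3631] [0.91 0.6 ]
2.031 [0.4709 0.3684] [0.95 0.52]
```

```bash
python3 -m pendant '[[[0.14,0.53,0],-0.04],[[0.15,0.52,0],-0.04],[[0.18,0.51,0],-0.04],[[0.19,0.51,0],-0.04],[[0.22,0.5,0],-0.04],[[0.23,0.49,0],-0.04],[[0.26,0.48,0],-0.04],[[0.27,0.47,0],-0.04],[[0.3,0.45,0],-0.04],[[0.31,0.45,0],-0.04],[[0.34,0.43,0],-0.04],[[0.34,0.42,0],-0.04],[[0.37,0.4,0],-0.04],[[0.37,0.4,0],-0.04],[[0,0,0],0]]'
python3 -m pendant '[[[0.2,0.19,0],-0.02],[[0.2,0.18,0],-0.02],[[0,0,0],0]]'
```

```text
time_s: 12.37
ee_pos: [0.4355, 0.3449, 0.0672]
eef_rot: [3.141, 0.0, 2.35]
force: [0.2, -0.4, 0.2]
grip_width: 0.0283
grip_force: 0.0
time_s: 12.62
ee_pos: [0.4393, 0.3483, 0.0671]
eef_rot: [3.141, -0.0, 2.311]
force: [-0.4, -0.1, 0.4]
grip_width: 0.0281
grip_force: 0.2
```

```bash
python3 -m pendant '[[[0.2,0.18,0],-0.02],[[0.2,0.18,0],-0.02]]'
python3 -m pendant '[[[0.21,0.17,0],-0.02],[[0.22,0.17,0],-0.02]]'
python3 - <<'E'
from h import *
from station import ctrl
c=ctrl.camera("wrist");s=ctrl.camera("side");pickle.dump(c,open("w6.pkl","wb"))
cv2.imwrite("pics/w6.png",np.hstack([unfish(c,.48,.3,.1,.12,400),cv2.resize(s["color"][230:330,170:290,::-1],(400,400),interpolation=cv2.INTER_CUBIC)]))
E
```

```text
time_s: 12.78
ee_pos: [0.4432, 0.3517, 0.067]
eef_rot: [-3.141, 0.0, 2.27]
force: [-0.6, -1.9, 0.1]
grip_width: 0.0282
grip_force: 0.7
time_s: 12.95
ee_pos: [0.4476, 0.3553, 0.067]
eef_rot: [-3.142, -0.0, 2.23]
force: [-0.5, -1.2, -0.9]
grip_width: 0.0279
grip_force: 0.7
```

View pics/w6.png

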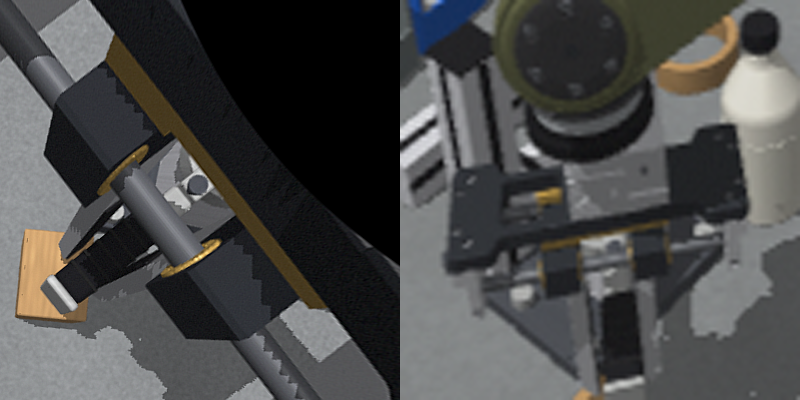

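```bash
python3 -m pendant '[[[0.11,0.09,0],-0.01],[[0.11,0.08,0],-0.01]]'|grep -E "ee_pos|force"
python3 -m pendant '[[[0.11,0.08,0],-0.01],[[0.11,0.08,0],-0.01]]'|grep -E "ee_pos|force"
```

```text
ee_pos: [0.4496, 0.3568, 0.0669]
force: [-0.5, -0.8, -0.2]
grip_force: 0.7
ee_pos: [0.4519, 0.3584, 0.0669]
force: [-1.7, 0.3, -1.1]
grip_force: 0.7
```

```bash
python3 -m pendant '[[[0.11,0.08,0],-0.01],[[0.11,0.08,0],-0.01]]'|grep -E "ee_pos|force"
python3 -m pendant '[[[0.11,0.08,0],-0.01]]'|grep -E "ee_pos|force"
```

```text
ee_pos: [0.4542, 0.3601, 0.0669]
force: [-0.0, -1.8, -0.4]
grip_force: 0.7
ee_pos: [0.4553, 0.3609, 0.0669]
force: [-1.3, -1.2, 0.8]
grip_force: 0.7
```

```bash
python3 -m pendant '[[[0.12,0.08,0],-0.01]]'|grep -E "ee_pos|force"
python3 -m pendant '[[[0.11,0.07,0],-0.01]]'|grep -E "ee_pos|force"
```

```text
ee_pos: [0.4565, 0.3617, 0.0669]
force: [-0.6, -1.1, -0.4]
grip_force: 0.7
ee_pos: [0.4576, 0.3624, 0.0669]
force: [-1.2, -1.4, 0.3]
grip_force: 0.7
```

```bash
python3 -m pendant '[[[0.12,0.07,0],-0.01]]'|grep -E "ee_pos|force"
python3 -m pendant '[[[0.11,0.07,0],-0.01]]'|grep -E "ee_pos|force"
```

```text
ee_pos: [0.4587, 0.3631, 0.0669]
force: [-0.3, -1.0, -1.1]
grip_force: 0.7
ee_pos: [0.4598, 0.3638, 0.0669]
force: [0.1, -0.3, 0.2]
grip_force: 0.7
```

```bash
python3 -m pendant '[[[0.23,0.14,0],-0.02],[[0.24,0.13,0],-0.02]]'|grep -E "ee_pos|force"
python3 -m pendant '[[[0.24,0.13,0],-0.02]]'|grep -E "ee_pos|force"
```

```text
ee_pos: [0.4646, 0.3666, 0.067]
force: [-1.7, -0.4, -0.1]
grip_force: 0.7
ee_pos: [0.4671, 0.3679, 0.0669]
force: [-1.1, -0.5, -1.1]
grip_force: 0.7
```

```bash
python3 -m pendant '[[[0.24,0.12,0],-0.02]]'|grep -E "ee_pos|force"
python3 -m pendant '[[[0.12,0.06,0],-0.01]]'|grep -E "ee_pos|force"
```

```text
ee_pos: [0.4695, 0.3691, 0.0669]
force: [-0.7, -0.7, -0.1]
grip_force: 0.7
ee_pos: [0.4707, 0.3698, 0.067]
force: [-1.7, -0.8, 0.5]
grip_force: 0.7
```

```bash
python3 -m pendant '[[[0.12,0.06,0],-0.01]]'|grep -E "ee_pos|force"
python3 -m pendant '[[[0.12,0.06,0],-0.01]]'|grep -E "ee_pos|force"
```

```text
ee_pos: [0.4718, 0.3703, 0.0669]
force: [-0.9, -0.2, 0.7]
grip_force: 0.7
ee_pos: [0.4729, 0.3708, 0.0669]
force: [-2.1, -0.3, 0.2]
grip_force: 0.7
```

```bash
python3 -m pendant '[[[0.12,0.06,0],-0.01]]'|grep -E "ee_pos|force"
python3 -m pendant '[[[0.12,0.06,0],-0.01]]'|grep -E "ee_pos|force"
python3 -m pendant '[[[0.12,0.05,0],-0.01]]'|grep -E "ee_pos|force"
```

```text
ee_pos: [0.4741, 0.3714, 0.067]
force: [-1.3, -0.7, 0.7]
grip_force: 0.7
ee_pos: [0.4753, 0.3719, 0.0669]
force: [-2.2, -0.8, -0.9]
grip_force: 0.7
ee_pos: [0.4766, 0.3724, 0.0669]
force: [-1.2, -0.8, -0.2]
grip_force: 0.7
```

```bash
python3 -m pendant '[[[0.12,0.05,0],-0.01]]'|grep -E "ee_pos|force"
python3 -m pendant '[[[0.12,0.05,0],-0.01]]'|grep -E "ee_pos|force"
```

```text
ee_pos: [0.4777, 0.373, 0.0669]
force: [-1.5, -0.3, 0.9]
grip_force: 0.7
ee_pos: [0.479, 0.3735, 0.067]
force: [-1.3, -0.4, -0.3]
grip_force: 0.7
```

```bash
python3 -m pendant '[[[0.12,0.05,0],-0.01]]'|grep -E "ee_pos|force"
python3 -m pendant '[[[0.12,0.05,0],-0.01]]'|grep -E "ee_pos|force"
```

```text
ee_pos: [0.4802, 0.374, 0.067]
force: [-1.8, -1.1, 0.7]
grip_force: 0.7
ee_pos: [0.4814, 0.3744, 0.0669]
force: [-1.8, -2.0, 0.4]
grip_force: 0.7
```

```bash
python3 -m pendant '[[[0.12,0.05,0],-0.01]]'|grep -E "ee_pos|force"
python3 -m pendant '[[[0.12,0.05,0],-0.01]]'|grep -E "ee_pos|force"
```

```text
ee_pos: [0.4826, 0.3749, 0.0669]
force: [-0.7, -1.0, -0.3]
grip_force: 0.7
ee_pos: [0.4838, 0.3754, 0.0669]
force: [-0.8, -1.7, 1.0]
grip_force: 0.7
```

```bash
python3 -m pendant '[[[0.13,0.04,0],-0.01]]'|grep -E "ee_pos|force"
python3 -m pendant '[[[0.12,0.04,0],-0.01]]'|grep -E "ee_pos|force"
```

```text
ee_pos: [0.4851, 0.3758, 0.0669]
force: [-1.4, -0.8, 0.7]
grip_force: 0.7
ee_pos: [0.4862, 0.3762, 0.0669]
force: [-2.1, -1.4, 0.8]
grip_force: 1.3
```

```bash
python3 -m pendant '[[[0.13,0.04,0],-0.01]]'|grep -E "ee_pos|force"
python3 -m pendant '[[[0.12,0.04,0],-0.01]]'|grep -E "ee_pos|force"
```

```text
ee_pos: [0.4873, 0.3766, 0.0668]
force: [-3.9, -2.2, 0.2]
grip_force: 2.1
ee_pos: [0.4883, 0.3769, 0.0668]
force: [-5.3, -2.9, -0.6]
grip_force: 2.9
```

```bash
python3 -m pendant '[[[0.13,0.04,0],-0.01]]'|grep -E "ee_pos|force"
python3 -m pendant '[[[0.12,0.04,0],-0.01]]'|grep -E "ee_pos|force"
```

```text
ee_pos: [0.4894, 0.3772, 0.0666]
force: [-6.7, -2.4, 1.2]
grip_force: 3.7
ee_pos: [0.4905, 0.3776, 0.0666]
force: [-6.5, -2.1, 0.3]
grip_force: 3.6
```

```bash
python3 -m pendant '[[[0.13,0.04,0],-0.01]]'|grep -E "ee_pos|force"
python3 -m pendant '[[[0.12,0.04,0],-0.01]]'|grep -E "ee_pos|force"
```

```text
ee_pos: [0.4918, 0.3781, 0.0666]
force: [-6.6, -1.6, 0.9]
grip_force: 3.6
ee_pos: [0.493, 0.3785, 0.0666]
force: [-5.9, -1.0, 1.8]
grip_force: 3.4
```

```bash
python3 -m pendant '[[[0.13,0.03,0],-0.01],[[0.12,0.03,0],-0.01]]'|grep -E "ee_pos|force"
python3 -m pendant '[[[0.12,0.03,0],-0.01],[[0,0,0],0]]'|grep -E "ee_pos|force"
```

```text
ee_pos: [0.4954, 0.3793, 0.0667]
force: [-7.5, -1.2, 0.9]
grip_force: 3.8
ee_pos: [0.4967, 0.3797, 0.0667]
force: [-6.8, -0.4, 1.2]
grip_force: 3.5
```

```bash
python3 -m pendant '[[[0.12,0.03,0],-0.02],[[0,0,0],-0.03]]'|grep -E "ee_pos|force|rot"
python3 - <<'E'
from h import *
from station import ctrl
c=ctrl.camera("wrist");s=ctrl.camera("top");pickle.dump((c,s),open("w7.pkl","wb"))
print(ctrl.get_obs()["grip_force"],ctrl.get_obs()["force"])
cv2.imwrite("pics/w7.png",np.hstack([c["color"][:,100:540,::-1],cv2.resize(s["color"][130:230,150:240,::-1],(360,400),interpolation=cv2.INTER_CUBIC)]))
E
```

```text
ee_pos: [0.4981, 0.3796, 0.0667]
eef_rot: [-3.14, 0.001, 1.761]
force: [-3.8, -4.7, 1.1]
grip_force: 2.5
2.57906511425972 [-4.46861078 -2.73356567  1.19569396]
```

View pics/w7.png

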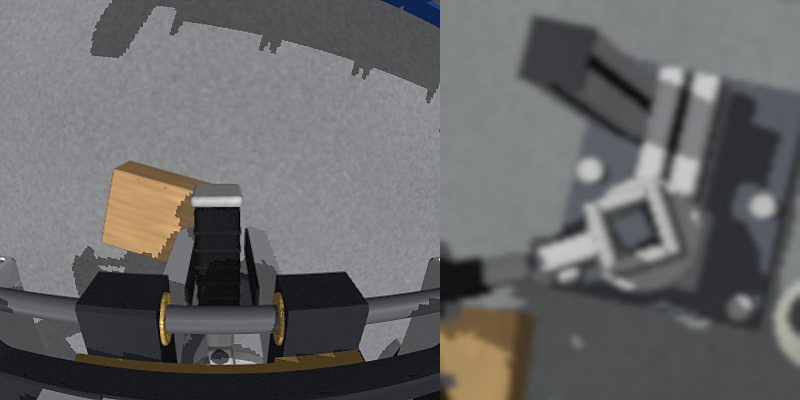

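```bash
python3 -m pendant '[[[-0.2,-0.05,0],0.02],[[-0.2,-0.05,0],0.02],[[-0.2,-0.06,0],0.02],[[-0.2,-0.06,0],0.02],[[-0.2,-0.07,0],0.02],[[0,0,0],0]]'
python3 -m pendant '[[[0,0,0],0],[[0,0,0],0],[[0,0,0],0],[[0,0,0],0],[[0,0,2],0],[[0,0,3],0],[[0,0,0],0]]' 0.55
python3 - <<'E'
from h import *
from station import ctrl
c=ctrl.camera("top");pickle.dump(c,open("t2.pkl","wb"))
# hull of black grip near expected: project masks to z=.099
im=c["color"].astype(int)
o=ctrl.get_obs();print(o["ee_pos"])
print(im[180:210:2,160:200:3].sum(2)//3)
E
```

```text
time_s: 17.07
ee_pos: [0.4883, 0.3767, 0.0669]
eef_rot: [-3.141, 0.0, 1.863]
force: [-3.0, -4.0, -0.9]
grip_width: 0.0284
grip_force: 1.9
time_s: 17.65
ee_pos: [0.4904, 0.3783, 0.1224]
eef_rot: [3.134, -0.002, 1.862]
force: [1.4, -0.3, 1.5]
grip_width: 0.0519
grip_force: 0.0
[0.48983123 0.37781485 0.11997875]
[[131 128 129 129 131 129 130 116  95 113 174 181 152  98]
 [129 127 129 127 130 130 128 109  95 172 144 102  70  68]
 [130 130 129 127 130 130 129 103  95 166 119  75  85  92]
 [131 129 130 126 128 129 129  97  95 139 146  78  94  94]
 [129 129 129 128 127 127 125  97 122 167 169  63  93  93]
 [127 127 131 127 129 128 120 136 191 189 179  73  85  78]
 [130 128 126 128 125 110 106 167 194 189 176 102  61  85]
 [129 127 123 108  79  72 105 128 177 126 160 137 145 180]
 [117 107 100  98  62  62 102  94  83  54 125 165 169 129]
 [ 54  98  99 101  81  85  78  94  72  46  94 138  86  86]
 [ 33 100 102  94  83 112  64  85  57  46  52 127 146 106]
 [ 20  90  87 101 121 126 105  60  52  46  46  51 108 105]
 [ 17  53 119 128 125 122  79  77  75  71  57  52  46  47]
 [ 35 100 118 126 128 107  77  78  78  79  77  76  71  62]
 [ 78  86  85  82 101 118  77  77  78  78  78  78  79  78]]
```

```bash
python3 -m pendant '[[[0,0,-2],0],[[0,0,-2],0],[[0,0,-1.2],0],[[0,0,0],0]]' 0.55
python3 -m pendant '[[[0,0,0],0],[[0,0,0],0],[[0,0,0],0],[[0,0,0],0]]' 0.3 5
python3 -m pendant '[[[-0.26,-0.09,0],0.02],[[-0.26,-0.09,0],0.02],[[-0.26,-0.09,0],0.02],[[-0.25,-0.1,0],0.02]]'
python3 -m pendant '[[[-0.25,-0.1,0],0.02],[[-0.25,-0.11,0],0.02],[[-0.25,-0.11,0],0.02]]'
```

```text
time_s: 18.03
ee_pos: [0.4872, 0.376, 0.0615]
eef_rot: [-3.137, 0.002, 1.862]
force: [-1.0, -0.6, -0.1]
grip_width: 0.0518
grip_force: 0.0
time_s: 18.37
ee_pos: [0.4886, 0.3772, 0.0658]
eef_rot: [3.141, -0.001, 1.862]
force: [-4.0, 1.1, 0.7]
grip_width: 0.0298
grip_force: 2.0
time_s: 18.7
ee_pos: [0.4781, 0.3731, 0.0652]
eef_rot: [3.141, -0.0, 1.944]
force: [-0.6, 0.4, -0.5]
grip_width: 0.0283
grip_force: 0.2
time_s: 18.95
ee_pos: [0.4705, 0.3699, 0.065]
eef_rot: [3.141, -0.0, 2.004]
force: [1.3, 0.6, 0.4]
grip_width: 0.0278
grip_force: 0.2
```

```bash
python3 -m pendant '[[[-0.24,-0.12,0],0.02],[[-0.24,-0.12,0],0.02],[[-0.24,-0.13,0],0.02],[[-0.24,-0.13,0],0.02],[[0,0,0],0]]'
python3 -m pendant '[[[0,0,0],0],[[0,0,0],0],[[0,0,0],0],[[0,0,0],0],[[0,0,2],0],[[0,0,3],0],[[0,0,0.5],0],[[0,0,0],0]]' 0.5
python3 - <<'E'
from station import ctrl
import numpy as np
p=ctrl.get_obs()["ee_pos"][:2];C=np.array([.5313,.2465]);v=p-C
print(p,np.hypot(*v),np.arctan2(v[1],v[0]))
E
```

```text
time_s: 19.37
ee_pos: [0.4607, 0.3648, 0.0649]
eef_rot: [-3.141, 0.0, 2.084]
force: [-0.6, 0.2, -0.1]
grip_width: 0.0283
grip_force: 0.0
time_s: 20.03
ee_pos: [0.462, 0.3656, 0.122]
eef_rot: [3.138, -0.0, 2.082]
force: [0.9, 0.2, 0.2]
grip_width: 0.0468
grip_force: 0.0
[0.46196724 0.36561737] 0.1378258989039822 2.0979158050302065
```

```bash
python3 -m pendant '[[[1.1,-1.78,0],0],[[1.1,-1.78,0],0],[[1.1,-1.78,0],0],[[1.1,-1.78,0],0],[[0,0,0],0],[[0,0,-1.5],0],[[0,0,-1.5],0],[[0,0,-1],0],[[0,0,-0.3],0],[[0,0,0],0]]' 0.5
python3 -m pendant '[[[0,0,0],0],[[0,0,0],0],[[0,0,0],0],[[0,0,0],0],[[0,0,0],0],[[0,0,0],0],[[0,0,0],0]]' 0 50
```

```text
time_s: 20.87
ee_pos: [0.5045, 0.2939, 0.0758]
eef_rot: [-3.14, -0.0, 2.082]
force: [0.2, -0.1, 1.1]
grip_width: 0.0473
grip_force: 0.0
time_s: 21.45
ee_pos: [0.5053, 0.2939, 0.0773]
eef_rot: [3.141, 0.0, 2.082]
force: [0.5, -0.2, 1.7]
grip_width: 0.0153
grip_force: 49.9
```

Gripped. Lift straight off slowly, then up.

```bash
python3 -m pendant '[[[0,0,0.3],0],[[0,0,0.5],0],[[0,0,0.7],0],[[0,0,0.8],0]]'
python3 -m pendant '[[[0,0,1],0],[[0,0,1.5],0],[[0,0,2],0],[[0,0,3],0],[[0,0,3],0],[[0,0,1],0],[[0,0,0],0]]'
```

```text
time_s: 21.78
ee_pos: [0.5048, 0.2937, 0.1002]
eef_rot: [-3.14, -0.0, 2.082]
force: [0.5, 0.6, -5.6]
grip_width: 0.0159
grip_force: 49.9
time_s: 22.37
ee_pos: [0.506, 0.2943, 0.218]
eef_rot: [3.136, 0.0, 2.082]
force: [0.1, 0.2, -7.1]
grip_width: 0.0156
grip_force: 49.9
```

```bash
python3 -m pendant '[[[0.1,-1.2,0],-0.06],[[0.1,-2.4,0],-0.1],[[0.1,-2.4,0],-0.11],[[0.1,-2.4,0],-0.11],[[0.1,-2.4,0],-0.11],[[0.1,-2.4,0],-0.11],[[0.1,-2.4,0],-0.11],[[0.1,-2.4,0],-0.11],[[0.1,-2.4,0],-0.11],[[0.1,-2.4,0],-0.11],[[0.1,-2.4,0],-0.11],[[0.1,-2.4,0],-0.11],[[0.1,-2.4,0],-0.11],[[0.1,-2.4,0],-0.11],[[0.1,-2.4,0],-0.11],[[0.1,-2.4,0],-0.11],[[0.1,-2.4,0],-0.11],[[0.1,-2.4,0],-0.11],[[0.1,-2.4,0],-0.11],[[0.1,-2.4,0],-0.11]]'
python3 -m pendant '[[[0.3,-2.4,0],-0.1],[[0,-1.8,0],-0.087],[[0,-0.6,0],0],[[0,0,0],0],[[0,0,-2],0],[[0,0,-2],0],[[0,0,-2],0],[[0,0,0],0],[[0,0,0],0]]'
```

```text
time_s: 24.03
ee_pos: [0.5245, -0.1752, 0.2129]
eef_rot: [-3.141, 0.002, -0.064]
force: [0.1, 0.4, -5.5]
grip_width: 0.0153
grip_force: 49.9
time_s: 24.78
ee_pos: [0.5278, -0.2211, 0.1542]
eef_rot: [-3.141, 0.002, -0.243]
force: [0.3, -0.1, -5.6]
grip_width: 0.0159
grip_force: 50.0
```

```bash
python3 -m pendant '[[[0,-0.15,0],0.1],[[0,0,-3],0],[[0,0,-3],0],[[0,0,-3],0],[[0,0,-2],0],[[0,0,-1],0],[[0,0,-1],0],[[0,0,-0.5],0],[[0,0,-0.3],0],[[0,0,-0.2],0],[[0,0,0],0]]'
```

```text
time_s: 25.7
ee_pos: [0.5285, -0.2238, 0.0155]
eef_rot: [3.141, -0.001, -0.145]
force: [0.1, 0.3, -5.8]
grip_width: 0.0155
grip_force: 50.0
```

```bash
python3 -m pendant '[[[0,0,-0.2],0],[[0,0,-0.15],0],[[0,0,-0.1],0],[[0,0,0],0]]'
python3 -m pendant '[[[0,0,-0.1],0],[[0,0,0],0]]'
```

```text
time_s: 26.03
ee_pos: [0.5281, -0.2237, 0.0104]
eef_rot: [-3.142, 0.0, -0.145]
force: [-0.1, 0.6, -6.1]
grip_width: 0.0156
grip_force: 50.0
time_s: 26.2
ee_pos: [0.5283, -0.2237, 0.0097]
eef_rot: [3.141, -0.0, -0.145]
force: [0.5, 0.1, -1.6]
grip_width: 0.0155
grip_force: 50.0
```

```bash
python3 -m pendant '[[[0,0,-0.05],0],[[0,0,0],0]]'
python3 -m pendant '[[[0,0,0],0],[[0,0,0],0],[[0,0,0],0],[[0,0,0],0],[[0,0,0],0],[[0,0,1],0],[[0,0,2],0],[[0,0,3],0],[[0,0,3],0],[[0,0,3],0],[[0,0,3],0],[[0,0,0],0],[[0,0,0],0]]' 0.5
python3 - <<'E'
from h import *
from station import ctrl
w=ctrl.camera("wrist");t=ctrl.camera("top");pickle.dump((w,t),open("f.pkl","wb"))
old=pickle.load(open("w1.pkl","rb"))
for c in (old,w):
    im=unfish(c,.535,-.22,.032,.15);g=im.max(2)
    sub=np.zeros_like(g);sub[60:480,225:375]=255
    for nm,m in (("black",(g<60)&(sub>0)),("white",(g>185)&(sub>0))):
        m=cv2.morphologyEx(m.astype(np.uint8),cv2.MORPH_OPEN,np.ones((3,3)))
        n,l,s,ce=cv2.connectedComponentsWithStats(m);
        for i in np.argsort(-s[1:,4])[:3]+1: print(nm,s[i],np.round(ce[i]))
# bolt: dark head top on the bright flange, top view
o=pickle.load(open("d0.pkl","rb"))["top"]
for c in (o,t):
    g=cv2.resize(c["color"][176:202,188:214].max(2),None,fx=8,fy=8,interpolation=cv2.INTER_CUBIC)
    m=((g>85)&(g<125)).astype(np.uint8);m=cv2.morphologyEx(m,cv2.MORPH_OPEN,np.ones((25,25)))
    for k in cv2.findContours(m,0,1)[0]: print(cv2.minAreaRect(k))
E
```

```text
time_s: 26.37
ee_pos: [0.5284, -0.2238, 0.0094]
eef_rot: [3.141, -0.001, -0.145]
force: [-0.4, 0.9, -1.1]
grip_width: 0.0157
grip_force: 50.0
time_s: 27.45
ee_pos: [0.5287, -0.224, 0.1611]
eef_rot: [3.14, -0.003, -0.145]
force: [-0.1, -0.7, -1.2]
grip_width: 0.0469
grip_force: 0.0
black [ 297   87   61  136 5983] [327. 155.]
black [366 431   9  49 272] [371. 460.]
white [ 283  296   35   75 1828] [300. 336.]
white [ 296  221   34   55 1459] [312. 248.]
white [ 236  453   95   25 1209] [282. 465.]
black [ 298   83   62  137 6002] [329. 152.]
black [367 422   8  58 322] [372. 454.]
white [ 284  287   36   80 1847] [302. 331.]
white [ 297  217   35   54 1430] [314. 244.]
white [ 236  450   95   25 1216] [283. 462.]
((17.5, 191.0), (32.0, 35.0), 90.0)
((79.5, 90.0), (50.0, 53.0), 90.0)
((15.0, 15.5), (31.0, 30.0), 90.0)
((15.0, 192.5), (29.0, 30.0), 90.0)
((78.0, 90.0), (62.0, 60.0), 90.0)
((14.0, 13.5), (27.0, 28.0), 90.0)
```

```bash
python3 - <<'E'
from h import *
o=pickle.load(open("d0.pkl","rb"))["top"];t=pickle.load(open("f.pkl","rb"))[1]
for c in (o,t):
    g=c["color"][180:198,191:212].max(2)
    print("\n".join(" ".join(f"{v:3d}" for v in r) for r in g));print()
E
```

```text
178 182 182 181 177 174 175 176 177 180 181 180 179 179 180 179 179 180 179 177 168
182 183 182 177 159 144 148 159 167 173 176 177 178 179 180 179 179 180 179 179 177
183 183 181 172 140 106  99 108 122 141 153 162 168 173 177 178 179 180 179 179 179
183 183 179 160 124  95  84  82  83  92 101 112 124 144 160 169 176 178 178 179 179
183 182 175 147 112  95  92  91  88  86  81  75  72  86 105 131 156 168 175 178 179
182 182 173 139 106  95  94  94  93  92  88  76  56  44  50  76 109 132 157 174 178
182 180 165 129 101  94  94  94  93  93  88  70  50  39  38  59  85 104 132 164 176
182 178 158 123  99  94  94  93  93  92  86  66  45  36  44  68  88  98 121 159 175
181 174 145 111  97  95  94  94  93  91  81  59  40  34  47  74  91  98 120 159 175
179 164 127  97  90  92  94  94  93  90  72  50  37  34  52  80  94 103 130 162 175
179 161 120  84  74  79  85  88  89  85  64  44  36  39  59  84  96 116 152 172 177
180 166 137 104  82  70  67  69  75  70  54  39  33  43  70  90 103 130 163 175 178
182 178 169 152 133 117 106  91  73  58  48  40  35  50  79  95 115 152 172 177 178
183 182 
[... 1224 characters left out ...]
  45  50  75 105 140 172 185
191 190 182 156 119  99  98  95  84  68  56  47  40  41  47  60  78  98 125 162 182
193 193 191 178 139  98  88  82  66  50  43  40  38  48  70  88  98 110 130 155 177
194 192 192 185 159 117  81  59  47  42  42  46  57  73  90 101 111 136 164 178 185
193 192 192 189 180 154 106  61  44  46  56  71  88  98 103 112 136 166 183 187 187
193 192 191 192 190 177 140  90  70  74  83  95 108 124 133 144 167 183 188 188 187
192 192 192 192 190 185 167 142 129 115 106 111 136 164 176 180 184 188 188 188 185
193 193 192 191 191 190 186 181 174 155 139 145 168 184 188 188 188 188 189 188 177
189 191 191 192 192 192 191 190 188 184 180 181 185 189 189 189 189 190 189 179 152
```

```bash
python3 -c "
from station import ctrl
print(ctrl.hand_in())"
```

```text
the job is handed in; nothing more can be done
None
```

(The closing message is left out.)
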